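# Dock and cap the stir-bar jar

## Task

Slide the open square jar along the bench, without lifting or tipping it, fully home into the three-sided steel holder, and then swing the holder's gate shut behind it so that it cannot turn or back out. After that swing the hinged cap over onto the jar's neck and then turn its cross-bar clockwise until the cap is fully tight. Leave the other things on the bench where they stand.

Things in the scene. Friction and masses are not known exactly. Their poses are not given: they have to be found in the camera images.
- jar: The task's jar: loose, square, white plastic, open, about 0.35 kg (varies), 80 x 80 mm, walls upright to z = 72 mm, then a round neck, 54 mm across, up to z = 94 mm; stir bars lie inside. Origin: centre of its underside, on the bench. The cap is hinged on the jar's +x side. The jar's x points within about 0.3 rad of the holder's x at the start.
- jar_push (a point): Centre of the jar's flat -x face, the side away from the holder, 36 mm up: the face to push on. The jar slides with a friction of about 0.6; pushed less than 45 mm above the bench it does not tip.
- holder: Three-sided bracket of bent steel, fixed, 40 mm high. Origin: on the bench, at the centre of a jar that is home. Its x points into the pocket, the mouth is on its -x side. Inner face of the back wall: x = +40 mm. Cheeks 86 mm apart inside (3 mm play each side of the jar) from x = -20 to +40; in front of that they flare to 104 mm apart at x = -40.
- gate_post (a point): Axis of the gate's upright pivot post, on the bench at x = -47, y = +58 mm in the holder's frame; the post is 52 mm high.
- gate (a joint): Angle of the holder's gate, rad: 0 = shut across the mouth, grows as it swings outward about the post (clockwise from above); at 1.57 it points along the holder's -x. Starts open, 1.75 to 2.1; range 0 to 2.3. Shut, its inner face is 4 mm clear of a jar that is home. It stays where it is left (stiff pivot, about 0.06 Nm).
- gate_tip (a point): Top of the 9 mm pin at the gate's free end, 98 mm from the post axis, 70 mm above the bench. The gate itself is a steel strip, 6 mm thick, from the post to 106 mm out, between 20 and 44 mm above the bench.
- cap_ring (a joint): Angle of the hinged ring that carries the cap, rad: 0 = cap flat on the neck, grows as it swings up and back to the jar's +x; range 0 to 2.0. Starts open, 1.75 to 1.95. It stays where it is left (friction about 0.035 Nm). It goes flat only while the cap is turned less than about 1.0 rad; once turned past 1.1 rad the thread locks it down.
- cap_hinge (a point): Middle of the ring's hinge pin, at x = +38, z = 80 mm in the jar's frame; the pin lies along the jar's y.
- cap_rim (a point): Point of the cap's outer (top) face on the rim farthest from the hinge: 72 mm from the hinge pin and 20 mm to the outer side. Standing open, it is the cap's upper edge, about 140 mm above the bench; lying flat, it is on the jar's -x side, about 100 mm above the bench.
- cap (a joint): Turn of the cap in its ring, rad: 0 = thread just started, grows clockwise as seen from above the flat cap, 1.57 = tight against its stop. Starts at 0 to 0.3. The thread lowers the cap 3 mm over this turn. It resists with about 0.09 Nm all the way.
- cap_top (a point): Centre of the upper face of the cap's cross-bar, on the cap's axis (the jar's own axis when flat). The grey cap is a disc, 64 mm across, its top face 100 mm above the bench when tight, 103 when just started; over its middle stands a cross-bar 56 mm long, 10 mm wide and 15 mm high.
- bar_end (a point): Upper face of the cross-bar, 25 mm from the cap's axis, at one end. With the cap flat and at 0 it points to 135 degrees in the jar's frame (from the jar's x towards its y), at tight to 45 degrees: it stays on the jar's +y side and moves towards +x.
- beaker: Glass beaker, 68 mm across, 90 mm tall; origin under its centre. Bystander.
- round_jar: Round white jar that already has its cap on, 64 mm across, 78 mm tall; origin under its centre. Bystander.
- petri: Clear covered dish, 92 mm across, 16 mm high; origin under its centre. Bystander.
- vial_rack: White rack of small amber vials, 150 x 56 mm, 68 mm high over the vials, long along its x; origin under its centre. Bystander.
- wash_bottle: White wash bottle, 72 mm across, 200 mm tall with its bent spout; origin under its centre. Bystander.
- spatula: Steel spatula lying flat, about 170 mm long, along its x. Bystander.
- flask: Glass conical flask, 80 mm across the foot, 105 mm tall; origin under its centre. Bystander.
There are look-alikes about, which are no part of the job. Leave any green look-alike of the jar alone. What is shaped like the holder but green is not meant.

How it is judged:
On the way, in this order (a step that is already met when the one before it is completed fails the run):
1. the jar is fully home in the holder, upright on the bench (x of jar in the frame of holder between -0.007 and 0.006 m and y of jar in the frame of holder between -0.007 and 0.007 m and angle between the x axis of jar and the x axis of holder, either way round below 0.14 rad and angle between jar's own z axis and vertical below 0.06 rad and height (world z) of jar below 0.006 m), for 0.2 s.
2. the gate is shut behind the jar (all of step 1 and value of joint gate below 0.1 rad), for 0.2 s.
3. the cap lies flat on the neck (all of step 2 and value of joint cap_ring below 0.08 rad), for 0.2 s.
4. the cap is turned tight (all of step 3 and value of joint cap above 1.42 rad), for 0.2 s.
At the end, for the whole second after the job is handed in: Jar upright on the bench, home in the holder (centre within 7 mm of its origin along each side, square within 0.14 rad), gate shut (within 0.1 rad), cap flat on the neck (hinge within 0.08 rad of shut) and tight (past 1.42 of 1.57 rad), all at rest (all of step 4 and linear speed of jar below 0.02 m/s); the robot touches nothing.
It fails at once if the jar is lifted off the bench (more than 20 mm) (height (world z) of jar above 0.02 m).
It fails at once if the jar is tipped (more than 0.35 rad) (angle between jar's own z axis and vertical above 0.35 rad).
It fails at once if another thing on the bench is disturbed (moved more than 40 mm) (distance of any of beaker, round_jar, petri, vial_rack, wash_bottle, spatula, flask from where it was at the start of the episode above 0.04 m).
It also fails if it takes over 72 s, if anything falls off the work surface, if the arm or the gripper's body presses on something with over 40 N, if the wrist force passes 120 N, or if a joint passes its speed limit or range.

## Robot

A 7-joint arm with a two-finger parallel gripper is mounted at the origin on the work surface. World frame = base frame: x ahead of the robot, y to its left, z up, the work surface at z = 0. Lengths are in m, angles in rad, forces in N, time in s.
With the tool pointing down it reaches from about 0.4 to 0.85 m from the base axis. Payload 6.9 kg.
Tool frame: the origin (TCP) lies midway between the tips of the shut fingers; the grasp point (between the pads) lies arm.grasp_offset behind it (arm.grasp_offset is the distance from the TCP to the grasp point, in m); z points along the fingers, y is the line along which they close (so a half turn about z gives the same grasp; the last joint's range is limited). The gripper opens to 85 mm and grips with 20 to 120 N. Pads are 22 mm wide; open, the fingers measure 114 mm over their backs; the gripper's body (76 mm by 85 mm) begins 54 mm behind the grasp point. The pads swing forward as they close: fully open they stand 13 mm farther back than shut.
Start: joints at [-1.073, 0.507, -0.238, 1.5, 0.126, 1.149, -0.155], TCP at [0.239, 0.577, 0.231] pointing down, gripper open.
Joint ranges: [-3.08, 3.08], [-0.24, 2.05], [-1.43, 1.35], [0, 2.5], [-1.52, 4.66], [0.17, 1.96], [-2.89, 2.89]. Speed limits (rad/s): [2.39, 2.39, 3.14, 3.14, 3.14, 3.14, 3.14].

## Interface

Orientations are given as [roll, pitch, yaw] about the fixed x, y, z axes, in that order (R = Rz(yaw) Ry(pitch) Rx(roll)).
In Python, from cell import arm gives the robot as it stands.
- The arm moves only by the tool carry_out, never from a script. Its argument "increments" is one flat list of numbers, 7 for each row, row after row: the shift along the tool's x, y, z in mm, then the turn, a rotation vector about the tool's x, y, z in rad, then the opening, from -1 (shut) to 1 (fully open). In form: [dx, dy, dz, ax, ay, az, jaw, dx, dy, dz, ax, ay, az, jaw, ...]. A call has 1 to 12 rows; each row is the pose to reach, as a shift and turn from the pose commanded when the call began, along the tool's axes at that moment; what a row does not reach only later rows make up. A row lasts 1/8 s, in which the tool goes at most 62.5 mm and 10.7 degrees, less where a joint would pass 70% of its speed; a pose out of reach is approached as far as the arm can. A call with a gripper value outside its range is refused whole. The fingers move at their own pace and stop on an object; "grip_force" is the grip in N (left out, the last holds). Time passes only in rows, so rows that repeat a pose let the fingers close. It gives the time, the measured TCP pose, the force, the opening and the grip force at its end, in the units of the state.
- arm.observe(): the state, without advancing time (a new reading comes with each control period).
- arm.camera(name): name is "scene" or "side" or "wrist"; returns a dict with "image" (400x640x3 uint8, blue, green, red), "vfov" (degrees; the focal length in pixels is half the picture's height over the tangent of half this angle, whatever the lens; pixels are square), "cx", "cy" (the principal point, pixels), "cam_to_world" (4x4, takes a point from camera to world coordinates); the wrist camera has in their place "T_tool_cam" (4x4, takes a point from camera to tool coordinates, whose origin is the TCP and whose axes are the flange's). Camera axes: x right, y up, looking along -z (the intrinsics and any distortion apply to the point x, -y, -z); pixel columns grow to the right and rows downward; lengths in m; the calibration is good to about 2 mm. The wrist camera is an equidistant fisheye: a pixel r from the principal point sees the ray r / f radians off the axis. A picture is of the moment at which its call begins: read the wrist's pose just before it. There is no depth.
- arm.close_job(): hands the job in; it is judged then, once.
Trained networks look in the newest picture that a camera, given by its name, has taken for a name from the list of things; names that differ only in an ending like _2 or _b are one class to them, and where a whole thing is asked for, a point or a joint stands for the part that bears it (a point fixed in the world has none). Each returns a list of dicts, best first, with "score" (0 to 1); they miss things now and then, are a little off and sometimes report something else, mostly with a low value. They report only what shows in the picture. A call takes as long as a camera call. They do not tell look-alikes from the thing itself.
- arm.look_for(camera, target): "location" ([row, column] in pixels, amid what is visible of it).
The state is a dict: "time": time; "joint_pos": joint angles; "joint_vel": joint speeds; "joint_efforts": joint torques, N m; "eef_pos": TCP position; "tcp_rot": TCP orientation; "force": force on the tool from outside, world axes, zero at the start; "torque": the same for the moment, N m; "width": finger opening in m; "grasp_force": force on a finger pad.
Only numpy, scipy, OpenCV 4.12 (cv2) and the standard library are available. Lean on these libraries where they do the work, as an engineer would, in place of code of your own. Each camera call takes 0.05 s, during which the arm holds its last target. There are 200 camera calls.

## Working session

There is one attempt and no reset: what is moved stays moved. The work goes in short steps, Python scripts to look and compute and a tool call to move; the robot and the scene stay as the last step left them, time stands still between calls to the robot, and variables do not carry over. Pictures are saved under pics/ and viewed, at most 10 in all, crops included, and the job is handed in when it is done.

Besides the shell and the picture viewer there is one more tool, called as name(argument=value, ...) on one line, values as JSON. carry_out: Moves the arm, as the interface text tells. Its arguments: {"type":"object","properties":{"increments":{"type":"array","items":{"type":"number"}},"grip_force":{"type":"number"}},"required":["increments"]}

```bash
ls; mkdir -p pics; cat > h.py <<'E'
import numpy as np, cv2
from cell import arm
from scipy.spatial.transform import Rotation as R
def snap(n):
    s=arm.observe(); c=arm.camera(n); c['name']=n
    if 'cam_to_world' in c: c['T']=np.array(c['cam_to_world'])
    else:
        W=np.eye(4); W[:3,:3]=rot(s); W[:3,3]=s['eef_pos']; c['T']=W@np.array(c['T_tool_cam'])
    c['f']=c['image'].shape[0]/2/np.tan(np.radians(c['vfov'])/2)
    return c
def rot(s): return R.from_euler('xyz',s['tcp_rot']).as_matrix()
def ray(c,rc):
    u=(rc[1]-c['cx'])/c['f']; v=(rc[0]-c['cy'])/c['f']
    if c['name']=='wrist':
        r=np.hypot(u,v); d=np.array([u/r*np.sin(r),-v/r*np.sin(r),-np.cos(r)])
    else: d=np.array([u,-v,-1.])
    d=c['T'][:3,:3]@d; return c['T'][:3,3],d/np.linalg.norm(d)
def atz(c,rc,z):
    o,d=ray(c,rc); return o+d*(z-o[2])/d[2]
def proj(c,p):
    q=np.linalg.inv(c['T'])@np.append(p,1); x,y,z=q[0],-q[1],-q[2]
    if c['name']=='wrist':
        t=np.arctan2(np.hypot(x,y),z); r=np.hypot(x,y); a,b=x/r*t,y/r*t
    else: a,b=x/z,y/z
    return np.array([c['cy']+c['f']*b,c['cx']+c['f']*a])
def tri(a,b):
    (o1,d1),(o2,d2)=a,b
    A=np.stack([d1,-d2],1); t=np.linalg.lstsq(A,o2-o1,rcond=None)[0]
    p,q=o1+d1*t[0],o2+d2*t[1]; return (p+q)/2,np.linalg.norm(p-q)
E
python3 - <<'E'
from h import *
s=arm.observe(); print(s); print(arm.grasp_offset)
names="jar jar_push holder gate_post gate gate_tip cap_ring cap_hinge cap_rim cap_top bar_end beaker round_jar petri vial_rack wash_bottle spatula flask".split()
for n in ["scene","side","wrist"]:
    c=snap(n); cv2.imwrite(f"pics/{n}0.png",c['image']); print(n,c['vfov'],c['cx'],c['cy'],c['T'].round(3).tolist())
    for t in names:
        r=arm.look_for(n,t)
        print(t,[(np.round(x['location']).tolist(),round(x['score'],2)) for x in r[:4]])
E
```

```text
pics
{'time': 0.0, 'joint_pos': array([-1.0725256 ,  0.50832452, -0.23753395,  1.50114508,  0.12568875,
        1.14890702, -0.15479588]), 'joint_vel': array([-9.94929915e-05,  6.10475661e-04, -2.04683374e-03, -2.05057757e-03,
       -3.72622218e-04, -4.16826261e-04,  3.91219743e-04]), 'joint_efforts': array([-8.01009537e-04, -6.20602012e+01, -2.18691118e+00, -2.49657851e+01,
        1.27618283e-02,  1.18225932e-02, -2.52797616e-05]), 'eef_pos': array([0.23908705, 0.57690728, 0.23043404]), 'tcp_rot': array([-3.13979753e+00,  2.28669079e-05,  2.74884818e+00]), 'force': array([0.33062436, 0.21610896, 0.03498463]), 'torque': array([-0.01445342, -0.02387785, -0.03517829]), 'grasp_force': 0.0, 'width': 0.08570011041662036}
0.0187
scene 46.967091339975454 308.85766749687656 195.34654464617654 [[-0.513, -0.612, 0.602, 1.366], [0.858, -0.358, 0.368, 0.475], [-0.01, 0.705, 0.709, 0.996], [0.0, 0.0, 0.0, 1.0]]
jar [([156.0, 290.0], 0.73), ([186.0, 278.0], 0.72)]
jar_push [([190.0, 279.0], 0.78), ([154.0, 288.0], 0.72), ([277.0, 372.0], 0.43)]
holder [([213.0, 354.0], 0.69), ([184.0, 389.0], 0.
[... 2111 characters left out ...]
485 320.08474477949983 199.3495091764796 [[0.383, -0.881, -0.278, 0.168], [0.924, 0.365, 0.115, 0.606], [0.0, -0.301, 0.954, 0.374], [0.0, 0.0, 0.0, 1.0]]
jar [([373.0, 62.0], 0.62)]
jar_push [([370.0, 58.0], 0.93)]
holder [([299.0, 108.0], 0.62), ([384.0, 175.0], 0.59)]
gate_post [([384.0, 172.0], 0.88), ([305.0, 104.0], 0.67)]
gate [([314.0, 97.0], 0.62)]
gate_tip [([318.0, 100.0], 0.72)]
cap_ring [([388.0, 55.0], 0.88)]
cap_hinge [([387.0, 58.0], 0.65)]
cap_rim [([386.0, 56.0], 0.64)]
cap_top [([393.0, 59.0], 0.59)]
bar_end [([386.0, 56.0], 0.7), ([361.0, 35.0], 0.21)]
beaker []
round_jar []
petri [([358.0, 35.0], 0.38)]
vial_rack []
wash_bottle []
spatula [([359.0, 37.0], 0.84)]
flask []
```

```bash
python3 - <<'E'
import cv2
a=cv2.imread('pics/scene0.png');b=cv2.imread('pics/side0.png')
cv2.imwrite('pics/scene_c.png',cv2.resize(a[110:310,150:450],(800,533),interpolation=cv2.INTER_CUBIC))
cv2.imwrite('pics/side_c.png',cv2.resize(b[120:300,190:430],(800,600),interpolation=cv2.INTER_CUBIC))
E
```

```text
(no output)
```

View pics/scene_c.png

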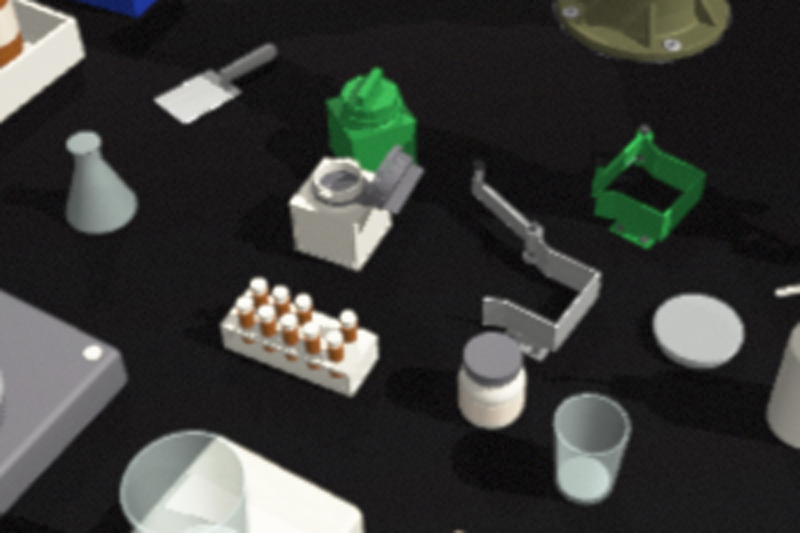

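View pics/side_c.png

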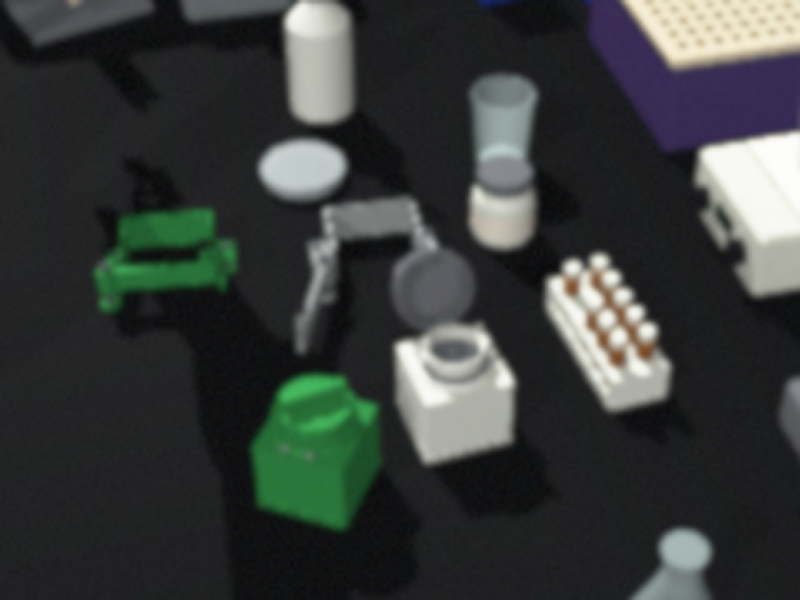

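White jar at scene (187,278) / side (238,326), with the green jar look-alike at scene (154,289) / side (256,285). Steel holder at scene (218,354) / side (187,290), and the green one at scene (180,392) / side (199,240). I choose white and steel.

```bash
python3 - <<'E'
from h import *
a=snap('scene'); b=snap('side')
S=lambda x,y:(110+y/2.6667,150+x/2.6667)
D=lambda x,y:(120+y/3.3333,190+x/3.3333)
def show(n,p,q):
    t,e=tri(ray(a,S(*p)),ray(b,D(*q))); print(n,t.round(4),round(e,4))
show('neck',(339,180),(455,347))
show('post',(534,230),(324,245))
show('gatetip',(477,168),(300,312))
show('holder L back corner top',(598,270),(330,208))
show('holder R back corner top',(553,320),(415,200))
for n,p,z in [('vialrack',(300,345),.0),('round',(492,400),0),('greenjar',(372,150),0),('greenholder',(650,195),0),('petri',(697,330),.01)]:
    print(n,atz(a,S(*p),z).round(3))
E
```

```text
neck [ 0.5775 -0.1136  0.0868] 0.0005
post [0.5031 0.0913 0.0519] 0.0065
gatetip [ 0.4592 -0.0067  0.0607] 0.0005
holder L back corner top [0.5188 0.1702 0.04  ] 0.0066
holder R back corner top [0.606  0.1605 0.0411] 0.0069
vialrack [ 0.734 -0.064  0.   ]
round [0.695 0.143 0.   ]
greenjar [ 0.437 -0.165  0.   ]
greenholder [0.34 0.16 0.  ]
petri [0.514 0.287 0.01 ]
```

```bash
cat >> h.py <<'E'
def inc(p,yaw):
    "increments (mm, rad) from the present pose to world p with tool down at yaw"
    s=arm.observe(); M=rot(s); T=R.from_euler('xyz',[np.pi,0,yaw]).as_matrix()
    return (M.T@(np.array(p)-s['eef_pos'])*1000).round(1).tolist()+R.from_matrix(M.T@T).as_rotvec().round(3).tolist()
E
python3 -c "
from h import *
print(inc([.53,0,.3],1.46))"
```

```text
[-489.6, -422.1, -68.7, -0.0, 0.0, 1.289]
```

carry_out(increments=[0,0,-70,0,0,0,1,-489.6,-422,-70,0,0,1.289,1,-489.6,-422,-70,0,0,1.289,1,-489.6,-422,-70,0,0,1.289,1,-489.6,-422,-70,0,0,1.289,1,-489.6,-422,-70,0,0,1.289,1,-489.6,-422,-70,0,0,1.289,1,-489.6,-422,-70,0,0,1.289,1,-489.6,-422,-70,0,0,1.289,1,-489.6,-422,-70,0,0,1.289,1,-489.6,-422,-70,0,0,1.289,1,-489.6,-422,-70,0,0,1.289,1])

```text
time: 4.45
eef_pos: [0.531, -0.0044, 0.3014]
tcp_rot: [3.141, 0.002, 1.454]
force: [0.1, 0.4, -0.1]
width: 0.0854
grasp_force: 0.0
```

```bash
cat > look.py <<'E'
import sys
from h import *
import pickle
tag=sys.argv[1]; c=snap('wrist'); cv2.imwrite(f'pics/{tag}.png',c['image']); pickle.dump(c,open(f'{tag}.pkl','wb'))
for t in sys.argv[2:]:
    print(t,[(np.round(x['location'],1).tolist(),round(x['score'],2)) for x in arm.look_for('wrist',t)[:3]])
print(arm.observe()['joint_pos'].round(2), c['T'].round(3).tolist())
E
python3 look.py w1 gate_post gate_tip cap_hinge cap_rim holder jar; python3 -c "
import cv2;a=cv2.imread('pics/w1.png');cv2.imwrite('pics/w1b.png',cv2.resize(a,(800,500),interpolation=cv2.INTER_CUBIC))"
```

```text
gate_post [([59.6, 163.1], 0.88), ([59.9, 294.8], 0.8)]
gate_tip [([130.5, 277.7], 0.77), ([96.1, 177.5], 0.56)]
cap_hinge [([202.6, 357.0], 0.7)]
cap_rim [([206.3, 357.8], 0.82), ([283.3, 270.7], 0.68)]
holder [([61.3, 208.4], 0.91), ([60.3, 298.5], 0.74)]
jar [([228.4, 362.4], 0.98), ([273.4, 280.9], 0.67), ([202.7, 356.1], 0.58)]
[-0.25  0.31  0.28  1.63 -0.09  1.21 -0.06] [[0.993, 0.111, 0.035, 0.54], [-0.116, 0.946, 0.301, 0.072], [0.0, -0.303, 0.953, 0.444], [0.0, 0.0, 0.0, 1.0]]
```

View pics/w1b.png

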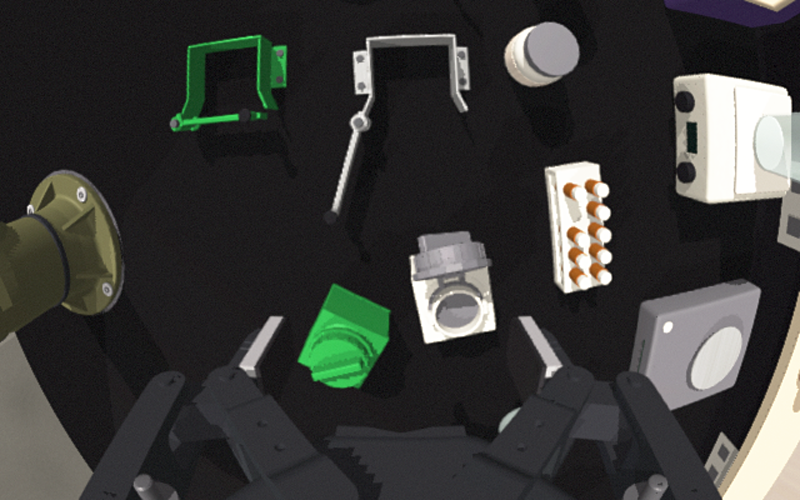

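Clear view: steel holder spans (355–468, 35–110) in the 800 px picture, post at (360,121), pin at (332,216), white jar's top face (411–495, 255–342); the green jar and green holder stand apart to the left.

```bash
python3 -c "
from h import *
print(inc([.58,.09,.3],1.46))"
```

```text
[93.2, 40.5, 1.4, -0.0, -0.001, 0.002]
```

carry_out(increments=[99,-38,0,0,0,0,1,99,-38,0,0,0,0,1,99,-38,0,0,0,0,1,99,-38,0,0,0,0,1])

```text
time: 5.3
eef_pos: [0.503, 0.103, 0.3015]
tcp_rot: [3.141, 0.0, 1.461]
force: [-1.1, -0.7, 0.3]
width: 0.0854
grasp_force: 0.0
```

```bash
python3 look.py w2 gate_post gate_tip cap_hinge; python3 - <<'E'
import cv2,numpy as np
a=cv2.imread('pics/w1.png');b=cv2.imread('pics/w2.png')
A=cv2.resize(a[180:280,310:410],(400,400),interpolation=cv2.INTER_CUBIC)
A2=cv2.resize(a[20:120,270:400],(400,308),interpolation=cv2.INTER_CUBIC)
cv2.imwrite('pics/c1.png',np.hstack([A,np.vstack([A2,np.zeros((92,400,3),np.uint8)])]))
cv2.imwrite('pics/c2.png',cv2.resize(b[90:350,210:430],(508,600),interpolation=cv2.INTER_CUBIC))
E
```

```text
gate_post [([136.3, 234.6], 0.72), ([140.1, 324.2], 0.67)]
gate_tip [([279.8, 379.5], 0.59), ([166.6, 208.9], 0.55)]
cap_hinge [([332.0, 304.9], 0.91), ([282.2, 380.9], 0.85)]
[-0.42  0.28  0.24  1.67 -0.07  1.2  -0.28] [[0.994, 0.104, 0.033, 0.512], [-0.109, 0.948, 0.3, 0.179], [-0.0, -0.302, 0.953, 0.444], [0.0, 0.0, 0.0, 1.0]]
```

View pics/c1.png

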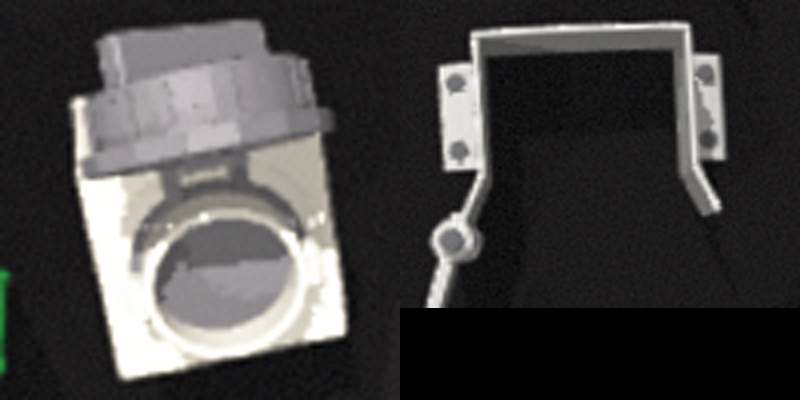

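View pics/c2.png

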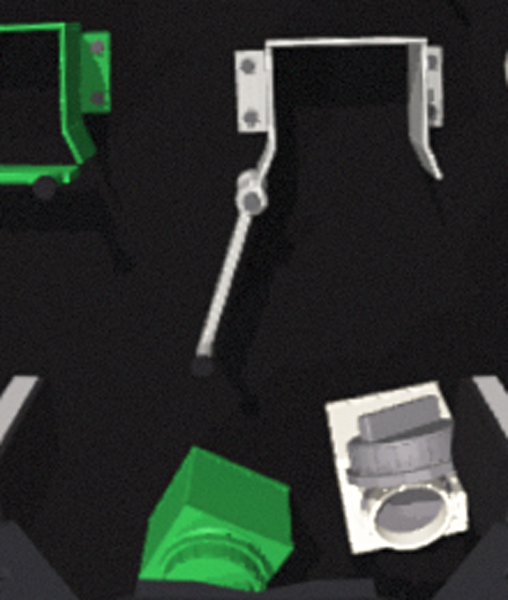

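```bash
python3 - <<'E'
from h import *
import pickle
a=pickle.load(open('w1.pkl','rb'));b=pickle.load(open('w2.pkl','rb'))
A=lambda x,y:(180+y/4,310+x/4)
A2=lambda x,y:(20+y/3.077,270+(x-400)/3.077)
B=lambda x,y:(90+y/2.308,210+x/2.308)
for n,p,q,z in [('jarNL',A(122,380),B(356,553),.072),('jarNR',A(346,337),B(467,530),.072),('jarFL',A(72,98),B(327,404),.072),('neck',A(226,280),B(410,517),.094),
 ('backL',A2(472,33),B(266,41),.04),('backR',A2(690,25),B(427,39),.04),('post',A2(455,240),B(251,202),.052),('pin',(216/1.25,332/1.25),B(202,367),.07),('flareR',A2(718,210),B(440,178),.04)]:
    t,e=tri(ray(a,p),ray(b,q)); print(n,t.round(4),round(e,4),atz(a,p,z)[:2].round(4),atz(b,q,z)[:2].round(4))
E
```

```text
jarNL [ 0.5431 -0.1568  0.0757] 0.0022 [ 0.5421 -0.1595] [ 0.5444 -0.1597]
jarNR [ 0.6226 -0.1541  0.0705] 0.0003 [ 0.6221 -0.1533] [ 0.6223 -0.1528]
jarFL [ 0.5352 -0.0763  0.005 ] 0.0003 [ 0.5358 -0.0538] [ 0.5317 -0.0373]
neck [ 0.5773 -0.1106  0.0988] 0.001 [ 0.5783 -0.113 ] [ 0.5777 -0.1147]
backL [0.5177 0.174  0.0367] 0.0002 [0.5178 0.1731] [0.5178 0.174 ]
backR [0.6091 0.1674 0.0391] 0.0006 [0.6087 0.1671] [0.6092 0.1675]
post [0.5002 0.0844 0.047 ] 0.0014 [0.5014 0.0845] [0.4996 0.0855]
pin [ 0.4622 -0.0038  0.0722] 0.0024 [ 0.4629 -0.0039] [ 0.4607 -0.0053]
flareR [0.6113 0.0857 0.0405] 0.0004 [0.6112 0.0856] [0.6117 0.0856]
```

```bash
python3 -c "
from h import *
for p in [(.585,-.186,.25),(.585,-.186,.10),(.585,-.186,.03)]: print(inc(p,1.65))"
```

```text
[-276.7, 113.4, 51.4, 0.0, 0.0, -0.192]
[-276.6, 113.4, 201.4, 0.0, 0.0, -0.192]
[-276.6, 113.4, 271.4, 0.0, 0.0, -0.192]
```

carry_out(increments=[-276.7,113.4,51,0,0,-0.19,0,-276.7,113.4,51,0,0,-0.19,0,-276.7,113.4,51,0,0,-0.19,0,-276.7,113.4,51,0,0,-0.19,0,-276.7,113.4,51,0,0,-0.19,0,-276.7,113.4,51,0,0,-0.19,0,-276.7,113.4,110,0,0,-0.19,0,-276.7,113.4,160,0,0,-0.19,0,-276.7,113.4,205,0,0,-0.19,0,-276.7,113.4,245,0,0,-0.19,0,-276.7,113.4,271,0,0,-0.19,0,-276.7,113.4,271,0,0,-0.19,0])

```text
time: 7.0
eef_pos: [0.5839, -0.1839, 0.0286]
tcp_rot: [-3.138, -0.002, 1.65]
force: [0.0, 0.4, 1.1]
width: 0.0425
grasp_force: 0.0
```

```bash
cat > plan.py <<'E'
from h import *
O=np.array([.5608,.1282]); psi=1.50
H=lambda x,y:O+np.array([np.cos(psi)*x-np.sin(psi)*y,np.sin(psi)*x+np.cos(psi)*y])
E
python3 - <<'E'
from plan import *
s=arm.observe(); print(s['force'].round(2),s['torque'].round(2))
import numpy as np
p0=np.array([.583,-.166]);p1=H(-151,0) if 0 else H(-.151,0)
print(p1)
for t in np.linspace(0,1,9):
    p=p0+(p1-p0)*t; print(inc([*p,.03],1.654+(1.5-1.654)*t))
E
```

```text
[0.   0.39 1.09] [-0.01 -0.02 -0.01]
[ 0.55011868 -0.02242174]
[17.9, 0.5, -1.4, -0.004, -0.002, -0.004]
[36.1, -2.1, -1.4, -0.004, -0.002, 0.015]
[54.4, -4.8, -1.3, -0.004, -0.002, 0.034]
[72.6, -7.5, -1.3, -0.004, -0.002, 0.054]
[90.8, -10.2, -1.2, -0.004, -0.002, 0.073]
[109.0, -12.9, -1.2, -0.004, -0.002, 0.092]
[127.2, -15.5, -1.2, -0.004, -0.002, 0.111]
[145.4, -18.2, -1.1, -0.004, -0.002, 0.131]
[163.6, -20.9, -1.1, -0.004, -0.001, 0.15]
```

carry_out(increments=[12,0,-1,0,0,0,0,24,0,-1,0,0,0,0,36,-2,-1,0,0,0.015,0,54,-5,-1,0,0,0.034,0,72.5,-7.5,-1,0,0,0.054,0,91,-10,-1,0,0,0.073,0,109,-13,-1,0,0,0.092,0,127,-15.5,-1,0,0,0.111,0,145,-18,-1,0,0,0.131,0,154,-19.5,-1,0,0,0.14,0,154,-19.5,-1,0,0,0.14,0])

```text
time: 8.38
eef_pos: [0.5533, -0.0314, 0.0313]
tcp_rot: [-3.141, -0.001, 1.511]
force: [0.9, 0.7, -0.9]
width: 0.0428
grasp_force: 0.0
```

```bash
python3 look.py w3 jar jar_push; python3 - <<'E'
from h import *
c=snap('side'); cv2.imwrite('pics/s3.png',c['image'])
w=cv2.imread('pics/w3.png')
a=cv2.resize(w,(640,400)); b=cv2.resize(c['image'][130:280,220:380],(427,400),interpolation=cv2.INTER_CUBIC)
cv2.imwrite('pics/v3.png',np.hstack([cv2.resize(w[:,140:500],(373,414)),cv2.resize(b,(427,414))]))
E
```

```text
jar [([136.0, 315.4], 0.78), ([370.8, 207.9], 0.63)]
jar_push [([367.6, 206.5], 0.91), ([134.2, 313.8], 0.73), ([138.4, 161.7], 0.69)]
[-0.16  0.65  0.27  1.92 -0.29  0.6   0.24] [[0.998, 0.056, 0.019, 0.558], [-0.059, 0.952, 0.3, 0.045], [-0.001, -0.301, 0.954, 0.174], [0.0, 0.0, 0.0, 1.0]]
```

View pics/v3.png

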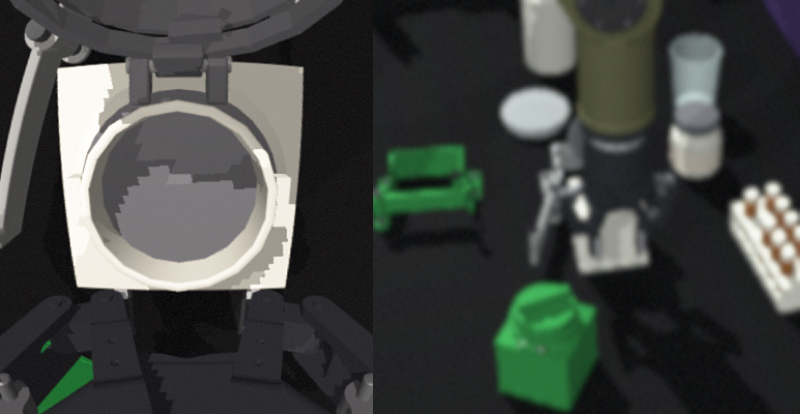

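The jar sits square on both fingers (neck centre at wrist (188,313)), and the gate clears at the left.

```bash
python3 - <<'E'
from plan import *
import pickle
c=pickle.load(open('w3.pkl','rb')); p=atz(c,(188.2,312.8),.094)[:2]; print(p, 'corners',atz(c,(290/1.036,140+77/1.036),.072)[:2],atz(c,(290/1.036,140+291/1.036),.072)[:2])
d=p-O; x=[np.cos(psi),np.sin(psi)]; print('holder frame',d@x, d@[-x[1],x[0]])
for t in np.linspace(0,1,9):
    q=H(-.159+(.159-.047)*t,0); print(inc([*q,.03],1.5))
E
```

```text
[0.55489464 0.02290344] corners [ 0.51143081 -0.0189266 ] [ 0.5947763  -0.02366576]
holder frame -0.10545051520719378 -0.0015578183724037455
[2.6, -4.1, 1.2, -0.0, 0.0, 0.009]
[16.6, -4.0, 1.2, -0.0, 0.0, 0.009]
[30.6, -3.9, 1.2, -0.0, 0.0, 0.009]
[44.6, -3.7, 1.2, -0.0, 0.0, 0.009]
[58.6, -3.6, 1.2, -0.0, 0.0, 0.009]
[72.6, -3.5, 1.2, -0.0, 0.0, 0.009]
[86.6, -3.3, 1.2, -0.0, 0.0, 0.009]
[100.6, -3.2, 1.2, -0.0, 0.0, 0.009]
[114.6, -3.1, 1.1, -0.0, 0.0, 0.009]
```

carry_out(increments=[6,0,1,0,0,0,0,18,-0.5,1,0,0,0.005,0,31,-1,1,0,0,0.009,0,45,-1,1,0,0,0.009,0,58,-1,1,0,0,0.009,0,71,-1,1,0,0,0.009,0,82,-1,1,0,0,0.009,0,92,-1,1,0,0,0.009,0,99,-1,1,0,0,0.009,0,102,-1,1,0,0,0.009,0,102,-1,1,0,0,0.009,0])

```text
time: 9.95
eef_pos: [0.5588, 0.0692, 0.0302]
tcp_rot: [-3.141, -0.0, 1.501]
force: [-0.2, -1.5, -0.5]
width: 0.043
grasp_force: 0.0
```

```bash
python3 look.py w4; python3 - <<'E'
from h import *
s=arm.observe(); print(s['force'],s['torque'],s['eef_pos'],s['tcp_rot'])
w=cv2.imread('pics/w4.png'); cv2.imwrite('pics/v4.png',w[:,140:500])
E
```

```text
[-0.35  0.67  0.29  1.9  -0.31  0.62  0.07] [[0.998, 0.066, 0.022, 0.565], [-0.07, 0.951, 0.301, 0.146], [-0.001, -0.301, 0.953, 0.173], [0.0, 0.0, 0.0, 1.0]]
[-0.40096681 -0.39353454 -0.44766245] [-0.15824455 -0.01127437  0.05886853] [0.5587928  0.06893202 0.0301902 ] [-3.14135311e+00  5.31225222e-05  1.50074245e+00]
```

View pics/v4.png

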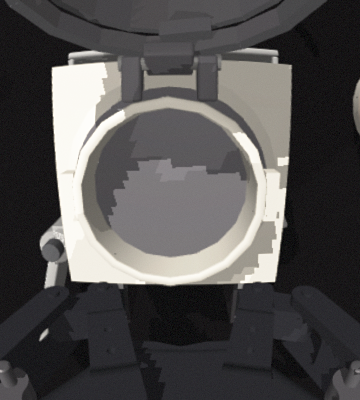

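The jar is in the pocket, with a little of the back wall showing above it. I push on gently until the force rises.

carry_out(increments=[2,0,0,0,0,0,0,4,0,0,0,0,0,0,4,0,0,0,0,0,0])

```text
time: 10.38
eef_pos: [0.5593, 0.0731, 0.0303]
tcp_rot: [3.141, -0.0, 1.501]
force: [0.0, -1.4, 0.2]
width: 0.0427
grasp_force: 0.0
```

carry_out(increments=[1.5,0,0,0,0,0,0,2.5,0,0,0,0,0,0,2.5,0,0,0,0,0,0])

```text
time: 10.75
eef_pos: [0.5594, 0.0757, 0.0303]
tcp_rot: [3.142, -0.0, 1.501]
force: [0.3, -1.4, -0.1]
width: 0.0426
grasp_force: 0.0
```

carry_out(increments=[1,0,0,0,0,0,0,2,0,0,0,0,0,0,2,0,0,0,0,0,0])

```text
time: 11.12
eef_pos: [0.5595, 0.0773, 0.0303]
tcp_rot: [-3.142, 0.0, 1.501]
force: [1.0, -2.4, -0.3]
width: 0.0426
grasp_force: 0.0
```

carry_out(increments=[1,0,0,0,0,0,0,2,0,0,0,0,0,0,2,0,0,0,0,0,0])

```text
time: 11.5
eef_pos: [0.5596, 0.0775, 0.0304]
tcp_rot: [3.141, 0.002, 1.5]
force: [-0.1, -7.7, 2.3]
width: 0.0423
grasp_force: 0.0
```

carry_out(increments=[1,0,0,0,0,0,0,2,0,0,0,0,0,0,2,0,0,0,0,0,0])

```text
time: 11.88
eef_pos: [0.5597, 0.0775, 0.0305]
tcp_rot: [3.141, 0.004, 1.498]
force: [-1.4, -12.1, 4.2]
width: 0.0429
grasp_force: 0.0
```

The force rose and the TCP stopped at y = 0.0775, as predicted for home. Backing off, then going to the outside of the gate pin.

```bash
cat >> plan.py <<'E'
def gate(th,off):
    P=np.array([-.047,.058])+.098*np.array([-np.sin(th),-np.cos(th)])+off*np.array([-np.cos(th),np.sin(th)])
    return H(*P),psi-th
E
python3 - <<'E'
from plan import *
q,y=gate(1.91,.036); print(q,y)
for z in (.2,.052): print(inc([*q,z],y))
E
```

```text
[0.42754058 0.00989259] -0.4099999999999999
[-77.7, -126.8, -169.2, 0.004, 0.003, 1.908]
[-77.1, -126.9, -21.2, 0.004, 0.003, 1.908]
```

carry_out(increments=[-15,0,0,0,0,0,0,-40,0,0,0,0,0,0,-45,0,-60,0,0,0,-1,-45,0,-120,0,0,0,-1,-60,-40,-170,0,0,0.187,-1,-81,-127,-170,0,0,1.908,-1,-81,-127,-170,0,0,1.908,-1,-81,-127,-170,0,0,1.908,-1,-81,-127,-170,0,0,1.908,-1,-81,-127,-170,0,0,1.908,-1,-81,-127,-170,0,0,1.908,-1,-81,-127,-170,0,0,1.908,-1])

```text
time: 13.38
eef_pos: [0.4273, 0.0101, 0.2003]
tcp_rot: [-3.14, -0.0, -0.004]
force: [-0.8, -0.9, -0.5]
width: 0.0002
grasp_force: 0.0
```

```bash
python3 - <<'E'
from plan import *
q,y=gate(1.91,.036); print(arm.observe()['joint_pos'].round(2),arm.observe()['eef_pos'])
for z in (.2,.052): print(inc([*q,z],y))
E
```

```text
[-0.71  0.32  0.83  2.04 -0.3   0.9  -1.28] [0.42732367 0.01006605 0.20028325]
[0.2, 0.2, 0.3, -0.001, 0.0, 0.406]
[0.2, 0.3, 148.3, -0.001, 0.0, 0.406]
```

carry_out(increments=[0,0,30,0,0,0.19,-1,0,0,60,0,0,0.37,-1,0,0,100,0,0,0.406,-1,0,0,135,0,0,0.406,-1,0,0,148,0,0,0.406,-1,0,0,148,0,0,0.406,-1])

```text
time: 14.12
eef_pos: [0.4273, 0.0095, 0.0522]
tcp_rot: [3.142, 0.001, -0.405]
force: [-0.4, 0.1, -0.9]
width: 0.0002
grasp_force: 0.0
```

```bash
python3 - <<'E'
from plan import *
print(arm.observe()['joint_pos'].round(2))
for th in np.arange(1.91,-.01,-.174):
    q,y=gate(th,.0155); print(round(th,2),inc([*q,.052],y))
E
```

```text
[-0.53  0.57  0.67  2.23 -0.69  0.55 -1.3 ]
1.91 [20.6, -0.3, 0.2, 0.0, 0.001, 0.005]
1.74 [37.8, 0.9, 0.1, -0.0, 0.001, -0.169]
1.56 [54.9, -0.8, 0.1, -0.0, 0.001, -0.343]
1.39 [71.5, -5.4, 0.1, -0.0, 0.001, -0.517]
1.21 [87.1, -12.9, 0.1, -0.0, 0.001, -0.691]
1.04 [101.1, -22.9, 0.1, -0.0, 0.001, -0.865]
0.87 [113.2, -35.2, 0.1, -0.0, 0.001, -1.039]
0.69 [122.9, -49.4, 0.1, -0.001, 0.001, -1.213]
0.52 [130.1, -65.1, 0.0, -0.001, 0.001, -1.387]
0.34 [134.4, -81.8, 0.0, -0.001, 0.001, -1.561]
0.17 [135.8, -99.0, 0.0, -0.001, 0.001, -1.735]
-0.0 [134.1, -116.2, 0.0, -0.001, 0.001, -1.909]
```

carry_out(increments=[18,0,0,0,0,0,-1,38,1,0,0,0,-0.169,-1,55,-1,0,0,0,-0.343,-1,71.5,-5.5,0,0,0,-0.517,-1,87,-13,0,0,0,-0.691,-1,101,-23,0,0,0,-0.865,-1,113,-35,0,0,0,-1.039,-1,123,-49.5,0,0,0,-1.213,-1,130,-65,0,0,0,-1.387,-1,134.5,-82,0,0,0,-1.561,-1,136,-99,0,0,0,-1.735,-1,136,-99,0,0,0,-1.735,-1])

```text
time: 15.62
eef_pos: [0.5925, 0.0479, 0.0538]
tcp_rot: [3.139, -0.001, 1.331]
force: [-0.4, 0.5, -1.2]
width: -0.0002
grasp_force: 0.0
```

```bash
python3 - <<'E'
from plan import *
for th in (.1,.0,-.03):
    q,y=gate(th,.0155); print(round(th,2),inc([*q,.052],psi))
E
```

```text
0.1 [5.6, -0.3, 1.8, 0.002, -0.001, -0.169]
0.0 [15.5, 0.1, 1.8, 0.002, -0.001, -0.169]
-0.03 [18.5, -0.0, 1.8, 0.002, -0.001, -0.169]
```

carry_out(increments=[5.5,0,1,0,0,-0.08,-1,11,0,1,0,0,-0.169,-1,14,0,1,0,0,-0.169,-1,15.5,0,1,0,0,-0.169,-1,15.5,0,1,0,0,-0.169,-1])

```text
time: 16.25
eef_pos: [0.5951, 0.0615, 0.0516]
tcp_rot: [3.141, 0.001, 1.497]
force: [-0.0, -1.6, 0.7]
width: 0.0003
grasp_force: 0.8
```

carry_out(increments=[1,0,0,0,0,0,-1,2,0,0,0,0,0,-1,2,0,0,0,0,0,-1])

```text
time: 16.62
eef_pos: [0.5952, 0.0622, 0.0514]
tcp_rot: [3.142, 0.002, 1.497]
force: [-0.6, -5.0, 2.5]
width: -0.0
grasp_force: 2.9
```

carry_out(increments=[-15,0,0,0,0,0,-1,-35,0,-20,0,0,0,-1,-40,0,-80,0,0,0,-1,-40,0,-140,0,0,0,-1,0,-20,-190,0,0,0,-1,40,-35,-200,0,0,0,-1,60,-35,-200,0,0,0,-1,60,-35,-200,0,0,0,-1])

```text
time: 17.62
eef_pos: [0.5644, 0.1276, 0.2505]
tcp_rot: [-3.141, -0.0, 1.502]
force: [-0.2, -0.2, -0.7]
width: 0.0
grasp_force: 0.0
```

```bash
python3 look.py w5 cap_hinge cap_rim gate_tip gate_post; python3 - <<'E'
import cv2
w=cv2.imread('pics/w5.png'); cv2.imwrite('pics/v5.png',cv2.resize(w[130:400,180:460],(622,600),interpolation=cv2.INTER_CUBIC))
E
```

```text
cap_hinge [([113.5, 310.1], 0.62), ([209.9, 344.9], 0.34)]
cap_rim [([117.2, 309.7], 0.65)]
gate_tip [([208.9, 350.6], 0.75), ([193.5, 162.8], 0.62), ([114.4, 310.7], 0.52)]
gate_post [([165.0, 276.8], 0.93), ([154.5, 182.5], 0.58)]
[-0.38  0.42  0.18  1.6  -0.08  1.13 -0.26] [[0.998, 0.065, 0.022, 0.57], [-0.069, 0.951, 0.301, 0.204], [-0.002, -0.301, 0.954, 0.393], [0.0, 0.0, 0.0, 1.0]]
```

View pics/v5.png

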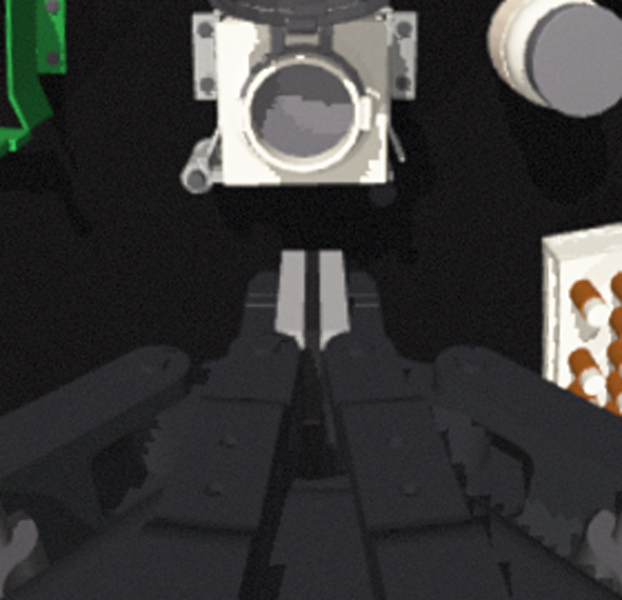

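The gate is shut: the pin is at crop (383,190), level with the post at (196,178), and the jar is home with its neck at (302,113). I check this numerically.

```bash
python3 - <<'E'
from plan import *
import pickle
c=pickle.load(open('w5.pkl','rb'));C=lambda x,y:(130+y/2.2222,180+x/2.2222)
X=np.array([np.cos(psi),np.sin(psi)]);Y=np.array([-X[1],X[0]])
for n,p,z in [('neck',(302,113),.094),('post',(196,178),.052),('pin',(383,190),.07),('NL',(224,186),.072),('NR',(388,184),.072)]:
    w=atz(c,C(*p),z)[:2]; print(n,w.round(4),((w-O)@X).round(4),((w-O)@Y).round(4))
# cap push plan: jar home at O; rim x=.077
q=H(.077+.0145+.03,-.008); print(q)
for z in (.25,.125): print(inc([*q,z],psi))
E
```

```text
neck [0.5604 0.1291] 0.0009 0.0005
post [0.5002 0.0872] -0.0452 0.0576
pin [0.5974 0.0806] -0.0449 -0.0398
NL [0.518  0.0889] -0.0423 0.0399
NR [0.5998 0.0844] -0.041 -0.042
[0.57737453 0.24882974]
[125.1, 3.3, 0.4, -0.001, 0.001, -0.003]
[125.2, 3.5, 125.4, -0.001, 0.001, -0.003]
```

```bash
python3 - <<'E'
from plan import *
a=snap('scene');b=snap('side')
r=arm.look_for('scene','wash_bottle')[:2];q=arm.look_for('side','wash_bottle')[:2];print(r,q)
print(tri(ray(a,(251,458)),ray(b,(135,284))))
for t in np.linspace(0,1,9): pass
def ring(phi,y=-.010,hx=.011):
    c,s=np.cos(phi),np.sin(phi)
    return np.array([*H(.038-.072*c+.020*s+hx,y),.080+.072*s+.020*c])
for phi in (1.9,1.7,1.5,1.3,1.1,.9,.7,.5,.3,.15,0): print(phi,ring(phi).round(4),inc(ring(phi),psi))
E
```

```text
[{'location': [251.9, 455.7], 'score': 0.81}, {'location': [233.2, 347.2], 'score': 0.17}] [{'location': [135.6, 284.3], 'score': 0.59}]
(array([0.55541365, 0.42213646, 0.06824164]), np.float64(0.0042117134792870655))
1.9 [0.5772 0.2185 0.1417] [93.5, 5.7, 109.4, -0.0, 0.0, -0.002]
1.7 [0.5763 0.2054 0.1488] [80.4, 5.8, 102.2, -0.0, 0.0, -0.002]
1.5 [0.5753 0.1912 0.1532] [66.2, 5.8, 97.8, -0.0, 0.0, -0.002]
1.3 [0.5742 0.1764 0.1547] [51.3, 5.8, 96.3, -0.0, 0.0, -0.002]
1.1 [0.5732 0.1616 0.1532] [36.5, 5.9, 97.8, -0.0, 0.0, -0.002]
0.9 [0.5722 0.1474 0.1488] [22.2, 5.9, 102.3, -0.0, 0.0, -0.002]
0.7 [0.5713 0.1343 0.1417] [9.1, 5.9, 109.4, -0.0, 0.0, -0.002]
0.5 [0.5704 0.1229 0.1321] [-2.3, 5.9, 119.0, -0.0, 0.0, -0.002]
0.3 [0.5698 0.1137 0.1204] [-11.5, 6.0, 130.7, -0.0, 0.0, -0.002]
0.15 [0.5694 0.1083 0.1105] [-16.9, 6.0, 140.6, -0.0, 0.0, -0.002]
0 [0.5691 0.1046 0.1   ] [-20.7, 6.0, 151.1, -0.0, 0.0, -0.002]
```

carry_out(increments=[60,8,0,0,0,0,-1,125,8,0,0,0,0,-1,125,8,0,0,0,0,-1,125,8,50,0,0,0,-1,125,8,95,0,0,0,-1,125,8,115,0,0,0,-1,125,8,115,0,0,0,-1])

```text
time: 18.95
eef_pos: [0.5807, 0.2491, 0.1347]
tcp_rot: [-3.139, 0.002, 1.498]
force: [-0.4, 0.2, 1.2]
width: 0.0001
grasp_force: 0.0
```

```bash
cat >> plan.py <<'E'
def ring(phi,y=-.012,hx=.011):
    c,s=np.cos(phi),np.sin(phi)
    return np.array([*H(.038-.072*c+.020*s+hx,y),.080+.072*s+.020*c])
E
python3 - <<'E'
from plan import *
for phi in (1.9,1.7,1.5,1.3,1.1,.9,.7,.5,.3,.15,0): print(phi,inc(ring(phi),psi))
E
```

```text
1.9 [-30.8, 0.7, -6.9, -0.003, 0.002, -0.002]
1.7 [-44.0, 0.7, -14.0, -0.003, 0.002, -0.002]
1.5 [-58.2, 0.8, -18.4, -0.003, 0.002, -0.002]
1.3 [-73.1, 0.8, -19.9, -0.003, 0.002, -0.002]
1.1 [-87.9, 0.8, -18.4, -0.003, 0.002, -0.002]
0.9 [-102.2, 0.8, -13.9, -0.003, 0.002, -0.002]
0.7 [-115.2, 0.9, -6.7, -0.003, 0.002, -0.002]
0.5 [-126.6, 0.9, 2.9, -0.003, 0.002, -0.002]
0.3 [-135.9, 1.0, 14.6, -0.003, 0.002, -0.002]
0.15 [-141.2, 1.0, 24.5, -0.003, 0.002, -0.002]
0 [-145.0, 1.1, 35.0, -0.003, 0.002, -0.002]
```

carry_out(increments=[-16,0.5,-3,0,0,0,-1,-31,0.5,-6,0,0,0,-1,-45,0.5,-12,0,0,0,-1,-58,0.5,-16,0,0,0,-1,-73,0.5,-18,0,0,0,-1,-88,0.5,-16,0,0,0,-1,-102,0.5,-12,0,0,0,-1,-117,0.5,-5,0,0,0,-1,-129,0.5,5,0,0,0,-1,-139,0.5,16,0,0,0,-1,-145,0.5,24,0,0,0,-1,-145,0.5,24,0,0,0,-1])

```text
time: 20.45
eef_pos: [0.5712, 0.1054, 0.1114]
tcp_rot: [-3.14, 0.0, 1.499]
force: [0.0, 0.8, 0.5]
width: 0.0
grasp_force: 0.0
```

carry_out(increments=[-2,0,4,0,0,0,-1,-4,0,8,0,0,0,-1,-4,0,8,0,0,0,-1])

```text
time: 20.82
eef_pos: [0.5712, 0.1019, 0.104]
tcp_rot: [-3.141, 0.0, 1.499]
force: [0.1, -0.6, 0.9]
width: -0.0002
grasp_force: 0.0
```

```bash
python3 look.py w6 cap_top bar_end cap; python3 - <<'E'
import cv2
w=cv2.imread('pics/w6.png'); cv2.imwrite('pics/v6.png',w[:,120:520])
E
```

```text
cap_top [([76.4, 286.1], 0.61)]
bar_end [([70.1, 285.9], 0.73), ([74.0, 285.8], 0.65)]
cap [([74.0, 288.6], 0.97)]
[-0.3   0.57  0.13  1.79 -0.1   0.79 -0.19] [[0.997, 0.068, 0.022, 0.577], [-0.071, 0.951, 0.301, 0.178], [-0.001, -0.302, 0.953, 0.247], [0.0, 0.0, 0.0, 1.0]]
```

View pics/v6.png

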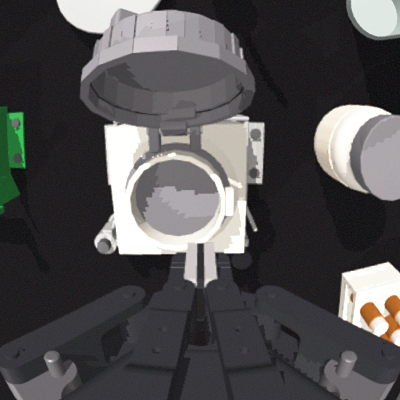

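The cap is still open, at (170,70) in the crop: the finger slid over its rim. I retry with the tip about 20 mm lower behind the cap.

```bash
cat >> plan.py <<'E'
def ringr(phi,r,y=-.014,hx=.011):
    c,s=np.cos(phi),np.sin(phi)
    return np.array([*H(.038-r*c+.020*s+hx,y),.080+r*s+.020*c])
E
python3 - <<'E'
from plan import *
q=H(.122,-.014)
for z in (.21,.120): print(inc([*q,z],psi))
E
```

```text
[147.4, 1.4, -105.5, 0.0, -0.0, -0.001]
[147.4, 1.4, -15.5, 0.0, -0.0, -0.001]
```

carry_out(increments=[0,1,-50,0,0,0,-1,0,1,-105,0,0,0,-1,60,1,-106,0,0,0,-1,120,1,-106,0,0,0,-1,147,1,-106,0,0,0,-1,147,1,-106,0,0,0,-1,147,1,-60,0,0,0,-1,147,1,-25,0,0,0,-1,147,1,-15,0,0,0,-1,147,1,-15,0,0,0,-1])

```text
time: 22.28
eef_pos: [0.5832, 0.2475, 0.1196]
tcp_rot: [-3.142, 0.001, 1.498]
force: [0.0, 0.3, 0.1]
width: -0.0
grasp_force: 0.0
```

```bash
python3 - <<'E'
from plan import *
for phi,r in [(1.9,.072),(1.7,.06),(1.5,.058),(1.3,.058),(1.1,.06),(.9,.064),(.7,.070),(.5,.075),(.3,.078),(.15,.078),(0,.078)]: print(phi,inc(ringr(phi,r),psi))
E
```

```text
1.9 [-29.4, 0.1, -22.1, -0.0, 0.001, -0.002]
1.7 [-44.1, 0.1, -17.3, -0.0, 0.001, -0.002]
1.5 [-55.8, 0.2, -19.7, -0.0, 0.001, -0.002]
1.3 [-67.9, 0.2, -21.6, -0.0, 0.001, -0.002]
1.1 [-81.0, 0.2, -22.9, -0.0, 0.001, -0.002]
0.9 [-95.7, 0.2, -22.9, -0.0, 0.001, -0.002]
0.7 [-112.3, 0.3, -20.8, -0.0, 0.001, -0.002]
0.5 [-127.9, 0.3, -13.9, -0.0, 0.001, -0.002]
0.3 [-140.2, 0.3, -2.5, -0.0, 0.001, -0.002]
0.15 [-145.7, 0.3, 8.2, -0.0, 0.001, -0.002]
0 [-149.6, 0.3, 19.7, -0.0, 0.001, -0.002]
```

carry_out(increments=[-16,0,0,0,0,0,-1,-30,0,0,0,0,0,-1,-42,0,-2,0,0,0,-1,-52,0,-6,0,0,0,-1,-62,0,-11,0,0,0,-1,-72,0,-15,0,0,0,-1,-84,0,-18,0,0,0,-1,-96,0,-19,0,0,0,-1,-96,0,-19,0,0,0,-1])

```text
time: 23.4
eef_pos: [0.5761, 0.1509, 0.1384]
tcp_rot: [-3.142, 0.001, 1.497]
force: [1.2, 0.2, 0.2]
width: 0.0
grasp_force: 0.0
```

```bash
python3 - <<'E'
from plan import *
X=np.array([np.cos(psi),np.sin(psi)]);Y=np.array([-X[1],X[0]])
cs=[snap(n) for n in('scene','side','wrist')]
for t in ('cap','cap_rim','cap_top'):
    for c in cs:
        r=arm.look_for(c['name'],t)[:3]
        for x in r:
            w=atz(c,x['location'],.12)[:2]; print(t,c['name'],np.round(x['location']),round(x['score'],2),(w-O)@X*1000//1,(w-O)@Y*1000//1)
for c in cs: cv2.imwrite(f"pics/x_{c['name']}.png",c['image'])
E
```

```text
cap scene [205. 363.] 0.82 34.0 -17.0
cap scene [144. 286.] 0.69 -285.0 73.0
cap side [305. 394.] 0.74 -572.0 -128.0
cap side [241. 284.] 0.73 -319.0 96.0
cap side [166. 299.] 0.52 15.0 8.0
cap wrist [233. 287.] 0.77 30.0 5.0
cap wrist [226. 287.] 0.54 35.0 4.0
cap_rim scene [204. 360.] 0.71 25.0 -20.0
cap_rim scene [145. 287.] 0.62 -279.0 69.0
cap_rim side [244. 284.] 0.87 -332.0 100.0
cap_rim side [165. 301.] 0.75 19.0 0.0
cap_rim wrist [238. 283.] 0.69 28.0 7.0
cap_top scene [202. 365.] 0.59 33.0 -5.0
cap_top scene [147. 290.] 0.57 -265.0 67.0
cap_top side [242. 284.] 0.76 -322.0 98.0
cap_top side [164. 299.] 0.46 27.0 7.0
cap_top wrist [235. 281.] 0.95 29.0 8.0
```

The cap has moved: its centre is at x ≈ 29 mm and z ≈ 120 in the holder frame, about what a ring angle of 0.9 gives. Continuing down.

carry_out(increments=[-8,0,0,0,0,0,-1,-16,0,3,0,0,0,-1,-24,0,6,0,0,0,-1,-33,0,10,0,0,0,-1,-41,0,16,0,0,0,-1,-47,0,22,0,0,0,-1,-51,0,28,0,0,0,-1,-52,0,33,0,0,0,-1,-52,0,33,0,0,0,-1])

```text
time: 25.12
eef_pos: [0.572, 0.1009, 0.1047]
tcp_rot: [-3.141, 0.0, 1.499]
force: [0.8, -0.2, -0.3]
width: -0.0003
grasp_force: 0.0
```

carry_out(increments=[-1,0,2,0,0,0,-1,-1,0,3,0,0,0,-1,-1,0,3,0,0,0,-1])

```text
time: 25.5
eef_pos: [0.5724, 0.0999, 0.1025]
tcp_rot: [3.141, -0.0, 1.499]
force: [-0.4, -0.4, 2.1]
width: 0.0002
grasp_force: 0.8
```

carry_out(increments=[0,0,1,0,0,0,-1,0,0,2.5,0,0,0,-1,0,0,2.5,0,0,0,-1])

```text
time: 25.88
eef_pos: [0.5728, 0.0995, 0.1009]
tcp_rot: [3.14, -0.0, 1.499]
force: [-2.2, -1.9, 10.7]
width: 0.0001
grasp_force: 5.3
```

carry_out(increments=[0,0,-30,0,0,0,-1,0,0,-90,0,0,0,-1,20,-13,-146,0,0,0,-1,20,-13,-146,0,0,0,-1,20,-13,-146,0,0,0,-1])

```text
time: 26.5
eef_pos: [0.5604, 0.1206, 0.2454]
tcp_rot: [-3.141, 0.0, 1.5]
force: [-0.4, 0.4, -1.0]
width: 0.0
grasp_force: 0.0
```

```bash
python3 look.py w7 cap_top bar_end cap_rim cap; python3 - <<'E'
import cv2
w=cv2.imread('pics/w7.png'); cv2.imwrite('pics/v7.png',cv2.resize(w[90:240,235:385],(600,600),interpolation=cv2.INTER_CUBIC))
E
```

```text
cap_top [([177.2, 320.0], 0.89)]
bar_end [([178.7, 320.6], 0.65), ([170.4, 322.0], 0.36)]
cap_rim [([173.0, 318.4], 0.67)]
cap [([176.4, 321.0], 0.93), ([166.9, 320.3], 0.28)]
[-0.35  0.42  0.14  1.62 -0.06  1.11 -0.26] [[0.997, 0.067, 0.022, 0.566], [-0.071, 0.951, 0.301, 0.197], [-0.001, -0.302, 0.953, 0.388], [0.0, 0.0, 0.0, 1.0]]
```

View pics/v7.png

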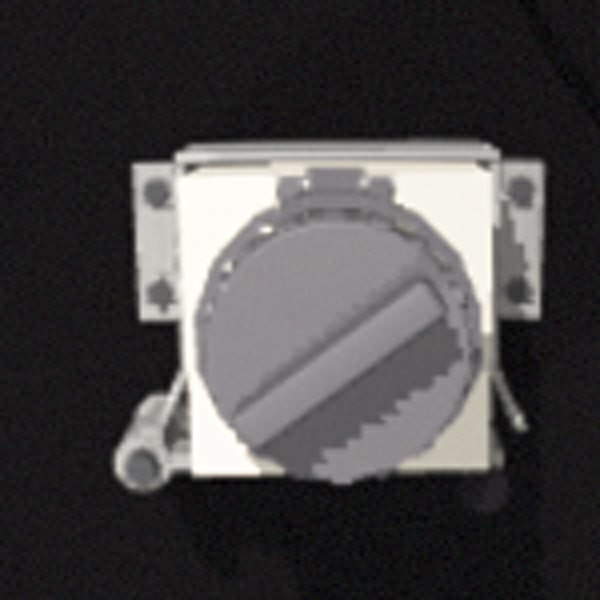

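The cap lies flat, with its bar running from (250,422) to (430,297) in the crop. The jar, gate and holder are all in place.

```bash
python3 - <<'E'
from plan import *
import pickle
c=pickle.load(open('w7.pkl','rb'));C=lambda x,y:(90+y/4,235+x/4)
# top face of the bar: corners seen
P=[atz(c,C(*p),.1177)[:2] for p in [(235,408),(258,440),(418,280),(440,310)]]
P=np.array(P); m=P.mean(0); d=P[2:].mean(0)-P[:2].mean(0); a=np.arctan2(d[1],d[0]); L=np.linalg.norm(d)
X=np.array([np.cos(psi),np.sin(psi)]);Y=np.array([-X[1],X[0]])
print(m,(m-O)@X,(m-O)@Y,'len',L,'angle',a,'turn0',psi+np.pi*.75-np.pi-a)
for z in (.16,.107): print(inc([*m,z],a))
E
```

```text
[0.56033185 0.12987206] 0.001634758385298078 0.0005852578833346408 len 0.05096250692857896 angle 0.558728292867924 turn0 0.1558735437346277
[9.8, -0.5, 84.5, -0.002, 0.002, 0.94]
[9.8, -0.4, 137.5, -0.002, 0.002, 0.94]
```

carry_out(increments=[5,0,20,0,0,0.18,0,10,-0.5,50,0,0,0.36,0,10,-0.5,84,0,0,0.54,0,10,-0.5,84,0,0,0.72,0,10,-0.5,84,0,0,0.94,0,10,-0.5,84,0,0,0.94,0,10,-0.5,84,0,0,0.94,0])

```text
time: 27.62
eef_pos: [0.5608, 0.1306, 0.1614]
tcp_rot: [3.142, 0.001, 0.562]
force: [-0.2, 0.8, 0.2]
width: 0.0426
grasp_force: 0.0
```

```bash
python3 - <<'E'
from plan import *
print(arm.observe()['joint_pos'].round(2)); print(inc([.5604,.1296,.107],.559))
E
```

```text
[-0.51  0.52  0.37  1.74 -0.22  0.93 -1.06]
[-0.9, 0.6, 54.4, 0.0, 0.001, 0.003]
```

carry_out(grip_force=25, increments=[-1,0.6,25,0,0,0,0,-1,0.6,45,0,0,0,0,-1,0.6,54,0,0,0,0,-1,0.6,54,0,0,0,0,-1,0.6,54,0,0,0,-1,-1,0.6,54,0,0,0,-1,-1,0.6,54,0,0,0,-1,-1,0.6,54,0,0,0,-1,-1,0.6,54,0,0,0,-1])

```text
time: 28.75
eef_pos: [0.5608, 0.1296, 0.1082]
tcp_rot: [3.141, -0.001, 0.559]
force: [-0.2, -0.3, 5.1]
width: 0.0093
grasp_force: 31.0
```

carry_out(increments=[0,0,0,0,0,0.15,-1,0,0,0.5,0,0,0.3,-1,0,0,1,0,0,0.45,-1,0,0,1.5,0,0,0.6,-1,0,0,1.5,0,0,0.75,-1,0,0,1.5,0,0,0.75,-1])

```text
time: 29.5
eef_pos: [0.561, 0.1289, 0.1067]
tcp_rot: [3.141, -0.001, -0.193]
force: [-0.1, -2.2, 5.0]
width: 0.0089
grasp_force: 31.1
```

```bash
python3 -c "
from h import *
s=arm.observe();print(s['joint_pos'].round(2),s['torque'].round(3),s['force'].round(1))"
```

```text
[-0.62  0.62  0.56  1.8  -0.43  0.84 -1.61] [-0.465 -0.002 -0.054] [-0.1 -2.2  5. ]
```

carry_out(increments=[0,0,0.5,0,0,0.15,-1,0,0,0.5,0,0,0.3,-1,0,0,1,0,0,0.45,-1,0,0,1,0,0,0.58,-1,0,0,1,0,0,0.65,-1,0,0,1,0,0,0.65,-1])

```text
time: 30.25
eef_pos: [0.5606, 0.1283, 0.1056]
tcp_rot: [3.141, -0.002, -0.843]
force: [-0.9, -4.5, 5.7]
width: 0.009
grasp_force: 31.0
```

carry_out(increments=[0,0,0,0,0,0.03,-1,0,0,0,0,0,0.06,-1,0,0,0,0,0,0.06,-1])

```text
time: 30.62
eef_pos: [0.5603, 0.1283, 0.1055]
tcp_rot: [3.14, -0.001, -0.902]
force: [-1.1, -5.0, 5.0]
width: 0.0089
grasp_force: 32.4
```

```bash
python3 -c "
from h import *
s=arm.observe();print(s['joint_pos'].round(2),s['torque'].round(3),s['force'].round(1))"
```

```text
[-0.73  0.68  0.77  1.81 -0.59  0.9  -2.16] [-1.049  0.356  0.42 ] [-1.1 -5.   5. ]
```

The moment about z jumped to 0.42 Nm, so the cap is against its stop. Releasing and rising.

carry_out(increments=[0,0,0,0,0,0,-0.3,0,0,0,0,0,0,-0.1,0,0,0,0,0,0,-0.1,0,0,-30,0,0,0,-0.1,0,0,-80,0,0,0,-0.1,-20,0,-140,0,0,-0.18,-0.1,-20,0,-140,0,0,-0.36,-0.1,-20,0,-140,0,0,-0.36,-0.1])

```text
time: 31.62
eef_pos: [0.5479, 0.1457, 0.2458]
tcp_rot: [-3.14, 0.0, -0.541]
force: [0.5, -0.3, -0.6]
width: 0.0379
grasp_force: 0.0
```

```bash
python3 look.py w8 cap_top gate_tip gate_post; python3 - <<'E'
from plan import *
import pickle
c=pickle.load(open('w8.pkl','rb'))
X=np.array([np.cos(psi),np.sin(psi)]);Y=np.array([-X[1],X[0]])
for t,z in (('cap_top',.115),('gate_tip',.07),('gate_post',.05)):
    for r in arm.look_for('wrist',t)[:2]:
        w=atz(c,r['location'],z)[:2]; print(t,((w-O)@X).round(3),((w-O)@Y).round(3))
# rectified top view of the cap plane -> bar angle by rectangle fit
n=200; g=np.zeros((n,n,2),np.float32)
for i in range(n):
    for j in range(n):
        x=(100-i)*.0005; y=(100-j)*.0005
        rc=proj(c,[*H(x,y),.115]); g[i,j]=(rc[1],rc[0])
im=cv2.remap(c['image'],g[...,0],g[...,1],cv2.INTER_LINEAR); cv2.imwrite('pics/top8.png',im)
gr=cv2.GaussianBlur(cv2.cvtColor(im,cv2.COLOR_BGR2GRAY),(3,3),0)
l=cv2.HoughLinesP(cv2.Canny(gr,25,70),1,np.pi/180,22,minLineLength=50,maxLineGap=8)
for a in [] if l is None else l[:,0]: print(a, 'angle in holder deg', round(np.degrees(np.arctan2(-(a[2]-a[0]),-(a[3]-a[1])))%180,1), 'len',round(np.hypot(a[2]-a[0],a[3]-a[1])/2,1))
E
```

```text
cap_top [([165.9, 328.4], 0.81), ([138.2, 575.7], 0.78), ([67.0, 619.7], 0.18)]
gate_tip [([136.5, 364.0], 0.72), ([275.2, 138.3], 0.57), ([272.9, 410.0], 0.49)]
gate_post [([274.8, 355.7], 0.63), ([119.3, 351.9], 0.62), ([96.5, 145.0], 0.3)]
[-0.79  0.5   0.78  1.64 -0.38  1.16 -2.03] [[-0.515, 0.817, 0.258, 0.614], [-0.857, -0.491, -0.157, 0.105], [-0.002, -0.302, 0.953, 0.389], [0.0, 0.0, 0.0, 1.0]]
cap_top -0.0 -0.003
cap_top -0.273 0.089
gate_tip -0.044 -0.005
gate_tip 0.3 0.019
gate_post 0.035 0.151
gate_post -0.042 -0.025
[ 74 178 175 178] angle in holder deg 90.0 len 50.5
[ 55  67 111 125] angle in holder deg 44.0 len 40.3
[ 68  52 161 145] angle in holder deg 45.0 len 65.8
[ 60 187 171 187] angle in holder deg 90.0 len 55.5
[ 98 174 195 174] angle in holder deg 90.0 len 48.5
[194 124 194  60] angle in holder deg 0.0 len 32.0
[ 65  56 133 122] angle in holder deg 45.9 len 47.4
[ 39 127  39  64] angle in holder deg 0.0 len 31.5
[ 72  98 131 159] angle in holder deg 44.0 len 42.4
[197 122 198  58] angle in holder deg 179.1 len 32.0
[107  98 158 147] angle in holder deg 46.1 len 35.4
[ 89  72 161 144] angle in holder deg 45.0 len 50.9
[ 40 175  97 175] angle in holder deg 90.0 len 28.5
[ 16 175  73 179] angle in holder deg 86.0 len 28.6
[160  65 168 117] angle in holder deg 8.7 len 26.3
[155 149 164  97] angle in holder deg 170.2 len 26.4
```

The bar stands at 45° (tight), the gate edges are square across the mouth, and the gripper is clear. Handing in.

```bash
python3 -c "
from cell import arm
print(arm.close_job())"
```

```text
the job is handed in; nothing more can be done
None
```

The job is handed in at about 32 s: jar home in the holder, gate shut, cap flat and its bar measured at 45°, which is tight. The first try at the cap slid over its rim and was repeated; I didn't re-measure the bystanders at the end, and the hand-in call returned no verdict.

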